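# Take the clamping nut off a spindle of unknown thread hand

### The job

The cutter head on the spindle stand is to be changed: unscrew the round knurled nut from the spindle that carries the cutter head, and finish with that nut still held in the gripper, mouth down and still, lifted at least 10 cm straight above where it sat. Nobody marked whether this spindle has a right-hand or a left-hand thread, so find out by feel: one way the nut only meets its stop, the other way it gives and comes off. Leave the other spindle's nut screwed on and the black spanner lying in the stand.

Things in the scene. Friction and masses are not known exactly. Their poses are not given: they have to be found in the camera images.
- stand: spindle stand, screwed down: dark steel plate 112 x 240 x 12 mm, two upright spindles; origin under the plate's centre on the table, y along the plate, z up. Spindle at y = +65 mm: cutter head (aluminium disc 68 mm wide, z 42-72 mm, knives out to 40 mm radius). At y = -65 mm: only collars and a bearing ring. Under each nut collars 35 mm wide, the top 30 mm free all round
- cutter_spindle (a point): axis of the cutter-head spindle at its nut's seat (top of the collars), 102 mm above the table; the threaded nose ends 28 mm higher; z up. Coarse oiled three-start thread, its hand differs from run to run (right-hand: loosens anticlockwise seen from above, left-hand: clockwise). Turning the nut loose takes under 0.2 N m, its stop holds against any twist of the fingers
- other_spindle (a point): the same point of the other spindle, the one without cutter head
- nut_centre (a point): nut to take off: round, knurled, steel, 43 mm wide, 36 mm high, 0.11-0.22 kg, closed top; its centre, 18 mm above seat; z up. Starts home, finger loose. Tightening: hard stop within 0.15 rad. Loosening: easy, rises 3 mm in 0.95 rad; lifts straight off between 0.98 and 1.40 rad of turn; hard stop at 1.5 rad. Before that pulling up moves it about 1.5 mm, then it holds
- spare_nut_centre (a point): an equal nut on the other spindle, same point of it; stays on
- spanner_centre (a point): black combination spanner, 105 x 32 x 9 mm, lying on the plate between the two spindles; its centre
Not all that is in view belongs to the job. Leave any orange or yellow look-alike of the part that bears nut_centre alone.

How it is judged:
On the way:
1. the nut is off its thread, raised 40 mm above its seat (z of nut_centre in the frame of cutter_spindle above 0.058 m), for 0.1 s.
At the end, for the whole second after the job is handed in: the nut is held between the fingers at rest (slower than 30 mm/s), mouth down within 20 degrees, 90 mm or more above its seat and within 60 mm of its spindle's axis, carried by nothing else; the other nut is still screwed on (within 6 mm of its seated height) (z of nut_centre in the frame of cutter_spindle above 0.108 m and horizontal distance between nut_centre and cutter_spindle below 0.06 m and angle between nut_centre's own z axis and vertical below 0.35 rad and contact force between the fingers and nut above 1 N and contact force between nut and stand below 0.2 N and linear speed of nut below 0.03 m/s and distance between spare_nut_centre and other_spindle below 0.024 m); the arm keeps its last pose, push and grip.
It fails at once if the other nut is lifted or pulled off (distance of spare_nut_centre from where it was at the start of the episode above 0.008 m).
It fails at once if the black spanner is pushed about (distance of spanner_centre from where it was at the start of the episode above 0.02 m).
It also fails if it takes over 42 s, if anything falls off the work surface, if the arm or the gripper's body presses on something with over 40 N, if the wrist force passes 120 N, or if a joint passes its speed limit or range.

### The arm

A 6-joint arm with a two-finger parallel gripper is mounted at the origin on a cart in front of the work surface, level with it; the furniture and walls round the work are solid. World frame = base frame: x ahead of the robot, y to its left, z up, the work surface at z = 0. Lengths are in m, angles in rad, forces in N, time in s.
With the tool pointing down it reaches from about 0.35 to 0.975 m from the base axis. Payload 4.9 kg.
Tool frame: the origin (TCP) lies at the very end of the fingers, on their centre line; the grasp point (between the pads) lies 19 mm behind it; z points along the fingers, y is the direction in which the jaws open and shut (so a half turn about z gives the same grasp; the last joint's range is limited). The gripper opens to 85 mm and grips with 20 to 120 N. Pads are 22 mm wide; open, the fingers measure 114 mm over their backs; the gripper's body (76 mm by 85 mm) begins 54 mm behind the grasp point. The pads swing forward as they close: fully open they stand 13 mm farther back than shut.
Start: joints at [1.012, 0.053, 1.613, -0, 1.476, -0.119], TCP at [0.266, 0.566, 0.198] pointing down, gripper open.
Joint ranges: [-3.01, 3.01], [-1.01, 2.22], [0.06, 2.58], [-1.02, 4.17], [0.09, 2.62], [-3.14, 3.14]. Speed limits (rad/s): [2.57, 2.57, 3.14, 3.14, 3.14, 3.14].

### API

Orientations are given as a rotation vector (axis times angle).
In Python, from station import ctrl gives the robot as it stands.
- The arm moves only by the tool apply_moves, never from a script. Its argument "deltas" is a list of rows, each a list of 5 numbers: the shift along the tool's x, y, z in m, then the turn about the tool's z in rad, then the gripper's target within -1 to 1 (fully open at 1, half-way at 0, shut at -1). A call has exactly 8 rows; each row shifts and turns the pose as measured when the row begins, along the tool's axes as they then stand; what a row does not reach is not made up. A row lasts 1/8 s, in which the tool goes at most 62.5 mm and 10.7 degrees, less where a joint would pass 70% of its speed; a pose out of reach is approached as far as the arm can. A call with a gripper value outside its range is refused whole. The fingers move at their own pace and stop on an object; "grip_force" is the grip in N (left out, the last holds). Time passes only in rows, so rows that do not move let the fingers close, or fill a call up. It gives the time, the measured TCP pose, the force and the opening at its end, in the units of the state.
- ctrl.get_obs(): the state, without advancing time (a new reading comes with each control period).
- ctrl.get_image(name): name is "scene" or "top" or "wrist"; returns a dict with "img" (480x640x3 uint8, red, green, blue), "range_z" (480x640 float32, m along the optical axis (not along the pixel's ray), 0 where there is no reading), "mtx" (3x3 intrinsics, pixels), "k1" (the pictures are not rectified: a ray, as slopes to the right and down, at radius r is drawn at 1 + k1 r^2 times it, then the intrinsics apply), "eye" and "attitude" of the camera in the world; the wrist camera has in their place "mount" (4x4, takes a point from camera to tool coordinates, whose origin is the TCP and whose axes are the flange's). Camera axes: x right, y down, z forward; pixel columns grow to the right and rows downward; lengths in m; the calibration is good to about 2 mm. A picture is of the moment at which its call begins: read the wrist's pose just before it.
- ctrl.finish_job(): hands the job in, once; it reports no verdict.
Trained networks look in a picture, given as the dict that the camera call returned (one of the last four; its "shot" number tells which), for a name from the list of things; names that differ only in an ending like _2 or _b are one class to them, and where a whole thing is asked for, a point or a joint stands for the part that bears it (a point fixed in the world has none). Each returns a list of dicts, best first, with "confidence" (0 to 1); they miss things now and then, are a little off and sometimes report something else, mostly with a low value. They report only what shows in the picture. A call takes as long as a camera call. They do not tell look-alikes from the thing itself.
- ctrl.search_frame(picture, target): "extent" ([left, top, width, height] in pixels, round what is visible of it).
- ctrl.spot_point(picture, target): "uv" ([column, row] in pixels: a listed point, or the origin of a listed thing).
The state is a dict: "t": time; "q": joint angles; "dq": joint speeds; "effort": joint torques, N m; "tool_pos": TCP position; "tool_rot": TCP orientation; "contact_force": force on the tool from outside, world axes, zero at the start; "wrist_torque": the same for the moment, N m; "opening": finger opening in m.
Only numpy, scipy, OpenCV 4.12 (cv2) and the standard library are available. Lean on these libraries where they do the work, as an engineer would, in place of code of your own. Each camera call takes 0.05 s, during which the arm holds its last target.

## Working session

There is one attempt and no reset: what is moved stays moved. The work goes in short steps, Python scripts to look and compute and a tool call to move; the robot and the scene stay as the last step left them, time stands still between calls to the robot, and variables do not carry over. Pictures are saved under pics/ and viewed, and the job is handed in when it is done.

Besides the shell and the picture viewer there is one more tool, called after "Emit:" as name(argument=value, ...) on one line, values as JSON. apply_moves: Moves the arm, as the interface text tells. Its arguments: {"type":"object","properties":{"deltas":{"type":"array"},"grip_force":{"type":"number"}},"required":["deltas"]}

```bash
mkdir -p pics; ls; cat > h.py <<'E'
import numpy as np, cv2
from scipy.spatial.transform import Rotation as R
from station import ctrl
def world(d,uv,z=None,T=None):
    """pixel -> world using depth (median 5x5) or plane z"""
    m=np.array(d["mtx"]);u,v=uv
    xy=np.array([(u-m[0,2])/m[0,0],(v-m[1,2])/m[1,1]])
    s=xy.copy()
    for _ in range(20): s=xy/(1+d["k1"]*(s@s))
    ray=np.array([s[0],s[1],1.])
    if T is None:
        e=np.array(d["eye"]);A=np.array(d["attitude"])
        Rm=A if A.shape==(3,3) else R.from_rotvec(A).as_matrix()
    else: Rm=T[:3,:3];e=T[:3,3]
    if z is None:
        p=d["range_z"][int(v)-2:int(v)+3,int(u)-2:int(u)+3];p=p[p>0]
        return e+Rm@(ray*np.median(p))
    w=Rm@ray
    return e+w*(z-e[2])/w[2]
def wristT(o,d):
    T=np.eye(4);T[:3,:3]=R.from_rotvec(o["tool_rot"]).as_matrix();T[:3,3]=o["tool_pos"]
    return T@np.array(d["mount"])
E
python3 - <<'E'
from h import *
for n in ["scene","top"]:
    d=ctrl.get_image(n)
    cv2.imwrite(f"pics/{n}0.png",d["img"][:,:,::-1])
    print(n,d["eye"],np.shape(d["attitude"]),d["k1"],d["shot"])
    for t in ["nut_centre","spare_nut_centre","cutter_spindle","other_spindle","spanner_centre","stand"]:
        for r in ctrl.spot_point(d,t)[:4]:
            try: w=world(d,r["uv"]).round(3)
            except Exception as e: w=e
            print(t,np.round(r["uv"],1),round(r["confidence"],2),w)
print(ctrl.get_obs())
E
```

```text
pics
scene [0.07417994 0.17335345 0.61636544] (3,) 0.026216917372346413 1
nut_centre [274.4 234.8] 0.95 [ 0.569 -0.281  0.135]
nut_centre [384.2 266.1] 0.79 [ 0.448 -0.431  0.035]
nut_centre [372.7 244.2] 0.7 [ 0.507 -0.478  0.03 ]
nut_centre [330.  240.6] 0.65 [ 0.574 -0.429  0.035]
spare_nut_centre [282.3 284.1] 0.89 [ 0.472 -0.199  0.138]
cutter_spindle [271.7 242.2] 0.74 [ 0.573 -0.278  0.12 ]
other_spindle [287.3 294.7] 0.87 [ 0.465 -0.201  0.12 ]
spanner_centre [288.9 306. ] 0.8 [ 0.469 -0.205  0.092]
stand [281.5 307.2] 0.93 [ 0.479 -0.2    0.087]
top [ 0.43110795 -0.34132828  0.94096637] (3,) 0.0037817310122960947 2
nut_centre [396.7 247.7] 0.92 [ 0.517 -0.494  0.037]
nut_centre [372.6 279.3] 0.89 [ 0.454 -0.446  0.037]
nut_centre [295.2 204.7] 0.7 [ 0.582 -0.297  0.14 ]
nut_centre [370.3 215.6] 0.61 [ 0.581 -0.441  0.037]
spare_nut_centre [250.8 258.7] 0.69 [ 0.485 -0.221  0.14 ]
cutter_spindle [295.2 203.3] 0.79 [ 0.584 -0.297  0.14 ]
other_spindle [251.1 257.2] 0.95 [ 0.487 -0.221  0.14 ]
spanner_centre [277.7 241.1] 0.65 [ 0.529 -0.256  0.02 ]
stand [279.3 238.6] 0.83 [ 0.534 -0.259  0.019]
{'t': 0.7, 'q': array([ 1.01198865e+00,  5.26651398e-02,  1.61287044e+00, -3.58228833e-05,
        1.47600107e+00, -1.18973094e-01]), 'dq': array([ 3.40694812e-04,  1.07176889e-03, -6.02557887e-05,  4.10734026e-04,
        1.78683345e-04,  1.08098909e-04]), 'effort': array([ 8.58305684e-04, -3.93548477e+01, -3.70372117e+01, -6.83636563e-05,
        5.65869977e-04,  4.04381765e-06]), 'tool_pos': array([0.2661102 , 0.56551157, 0.19784288]), 'tool_rot': array([6.85318414e-01, 3.06587912e+00, 6.43319773e-05]), 'contact_force': array([-0.31588817, -0.0894259 , -0.09855294]), 'wrist_torque': array([-0.03422921, -0.02358195, -0.01497927]), 'opening': 0.0852628487715228}
```

View pics/scene0.png

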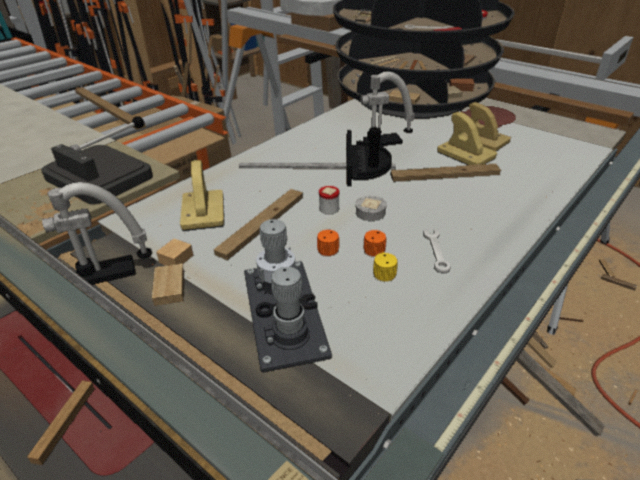

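View pics/top0.png

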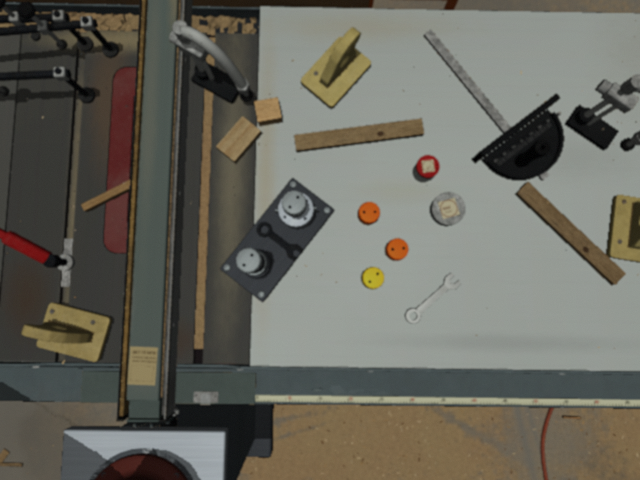

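```bash
python3 - <<'E'
from h import *
d=ctrl.get_image("top")
m=np.array(d["mtx"]);Z=d["range_z"]
v,u=np.mgrid[0:480,0:640]
pts=cv2.undistortPoints(np.stack([u.ravel(),v.ravel()],1).astype(np.float64)[:,None],m,np.array([d["k1"],0,0,0.]))[:,0]
P=(np.c_[pts,np.ones(len(pts))]*Z.ravel()[:,None])@R.from_rotvec(d["attitude"]).as_matrix().T+d["eye"]
ok=Z.ravel()>0
P=P.reshape(480,640,3)
for n,(cu,cv) in {"cut":(295,204),"spare":(251,259)}.items():
    Q=P[cv-25:cv+25,cu-25:cu+25].reshape(-1,3)
    S=Q[(Q[:,2]>.128)&(Q[:,2]<.15)]
    c,r=cv2.minEnclosingCircle(S[:,:2].astype(np.float32))
    print(n,len(S),np.median(S,0).round(4),S[:,:2].mean(0).round(4),np.round(c,4),r)
    S=Q[(Q[:,2]>.10)&(Q[:,2]<.128)]; print(" lower",len(S))
A=P.reshape(-1,3)[ok]
# height map 5cm grid max
print("rows x from .85 to .05 ; cols y .25..-.75")
for x in np.arange(.9,.0,-.05):
    print("%.2f"%x,[ (int(1000*A[k][:,2].max()) if (k:=(abs(A[:,0]-x)<.025)&(abs(A[:,1]-y)<.025)).any() else None) for y in np.arange(.3,-.75,-.05)])
d=ctrl.get_image("scene")
c=world(d,(274,224));print(c, world(d,(287,271)))
o=ctrl.get_obs();d=ctrl.get_image("wrist");cv2.imwrite("pics/w0.png",d["img"][:,:,::-1]); print(R.from_rotvec(o["tool_rot"]).as_matrix().round(3)); print(np.array(d["mount"]).round(3))
E
```

```text
cut 475 [ 0.5848 -0.293   0.1394] [ 0.5852 -0.2932] [ 0.5865 -0.2927] 0.022397790104150772
 lower 43
spare 493 [ 0.4823 -0.2159  0.1394] [ 0.4821 -0.2159] [ 0.4824 -0.2152] 0.022280486300587654
 lower 37
rows x from .85 to .05 ; cols y .25..-.75
0.90 [102, 110, 164, 106, 9, 62, 62, 142, 194, 20, 5, 5, 22, 102, 107, 24, 5, 4, 12, 13, 5]
0.85 [58, 110, 110, 116, 6, 63, 62, 64, 198, 197, 144, 28, 22, 76, 22, 4, 4, 4, 4, 13, 12]
0.80 [58, 108, 105, 12, 6, 62, 62, 63, 5, 111, 106, 32, 6, 23, 4, 18, 20, 19, 5, 5, 13]
0.75 [6, 6, 6, 5, 6, 63, 62, 63, 4, 25, 30, 5, 21, 22, 20, 20, 20, 20, 5, 4, 63]
0.70 [6, 5, 5, 5, 6, 63, 61, 62, 18, 25, 24, 5, 20, 16, 5, 5, 5, 53, 5, 62, 62]
0.65 [5, 6, 6, 5, 20, 62, 63, 62, 7, 5, 5, 16, 21, 12, 5, 4, 4, 53, 30, 4, 36]
0.60 [6, 5, 5, 21, 22, 63, 62, 63, 6, 5, 14, 140, 143, 74, 39, 41, 5, 27, 30, 29, 3]
0.55 [4, 99, 94, 5, 5, 62, 62, 63, 5, 4, 25, 72, 142, 16, 26, 40, 40, 4, 29, 4, 4]
0.50 [5, 99, 93, 67, 5, 62, 62, 62, 6, 20, 143, 142, 25, 4, 4, 39, 41, 4, 4, 6, 3]
0.45 [5, 6, 65, 66, 5, 63, 62, 62, 5, 20, 143, 142, 10, 4, 26, 41, 4, 7, 11, 8, 3]
0.40 [6, 
[... 344 characters left out ...]
 -17, 63, 62, 62, -14, -15, -17, -24, -25, -25, -24, -26, -24, -25, -26, -25, -26]
0.15 [None, None, None, 4, 5, 4, 48, 47, 4, 4, None, None, None, None, None, None, None, None, None, None, None]
0.10 [None, None, None, 5, 9, 18, 27, 16, 12, 4, None, None, None, None, None, None, None, None, None, None, None]
0.05 [None, None, None, 4, 12, 28, 37, 23, 12, 5, None, None, None, None, None, None, None, None, None, None, None]
[ 0.58686697 -0.29917437  0.13866965] [ 0.48614496 -0.22383526  0.13895769]
[[-0.905  0.426  0.   ]
 [ 0.426  0.905  0.   ]
 [ 0.     0.    -1.   ]]
[[ 0.    -0.952 -0.306  0.078]
 [ 1.     0.    -0.001 -0.001]
 [ 0.001 -0.306  0.952 -0.176]
 [ 0.     0.     0.     1.   ]]
```

Emit:
apply_moves(deltas=[[-0.02, -0.02, -0.03, 0, 1], [-0.042, -0.041, -0.03, 0, 1], [-0.042, -0.041, 0, 0, 1], [-0.042, -0.041, 0, 0, 1], [-0.042, -0.041, 0, 0, 1], [-0.042, -0.041, 0, 0, 1], [-0.042, -0.041, 0, 0, 1], [-0.042, -0.041, 0, 0, 1]], grip_force=60)

```text
t: 1.85
tool_pos: [0.4229, 0.1476, 0.2605]
tool_rot: [0.67, 3.063, 0.003]
contact_force: [1.6, 0.1, -0.5]
opening: 0.0853
```

Emit:
apply_moves(deltas=[[-0.042, -0.041, 0, 0, 1], [-0.042, -0.041, 0, 0, 1], [-0.042, -0.041, 0, 0, 1], [-0.042, -0.041, 0, 0, 1], [-0.042, -0.041, 0, 0.1, 1], [-0.046, -0.036, 0, 0.18, 1], [-0.046, -0.025, 0, 0.18, 1], [-0.02, -0.01, 0, 0.18, 1]])

```text
t: 2.85
tool_pos: [0.5751, -0.2689, 0.2634]
tool_rot: [1.631, 2.672, 0.012]
contact_force: [0.3, 0.0, -0.5]
opening: 0.0855
```

```bash
python3 - <<'E'
from h import *
o=ctrl.get_obs();d=ctrl.get_image("wrist");cv2.imwrite("pics/w1.png",d["img"][:,:,::-1])
T=wristT(o,d);print(o["t"],o["tool_pos"],o["q"],R.from_rotvec(o["tool_rot"]).as_matrix().round(3))
for t in ["nut_centre","cutter_spindle"]:
  for r in ctrl.spot_point(d,t)[:3]: print(t,r,world(d,r["uv"],.12,T))
M=R.from_rotvec(o["tool_rot"]).as_matrix()
print(M.T@(np.array([.586,-.2935,.12])-o["tool_pos"]))
m=np.array(d["mtx"]);Z=d["range_z"]
v,u=np.mgrid[0:480,0:640]
pts=cv2.undistortPoints(np.stack([u.ravel(),v.ravel()],1).astype(np.float64)[:,None],m,np.array([d["k1"],0,0,0.]))[:,0]
P=(np.c_[pts,np.ones(len(pts))]*Z.ravel()[:,None])@T[:3,:3].T+T[:3,3]
for c in [(.586,-.2935),(.482,-.2155)]:
    k=(np.hypot(P[:,0]-c[0],P[:,1]-c[1])<.035)&(P[:,2]>.131)&(P[:,2]<.15)
    if k.sum()>20: cc,r=cv2.minEnclosingCircle(P[k][:,:2].astype(np.float32)); print(k.sum(),cc,r,P[k].mean(0), np.percentile(P[k][:,2],[5,50,95]))
E
```

```text
2.85 [ 0.57510017 -0.26893436  0.26339845] [-0.55843165  0.03684199  1.52091683  0.00779862  1.57287456 -1.03291518] [[-0.457  0.889  0.013]
 [ 0.89   0.457  0.001]
 [-0.005  0.012 -1.   ]]
nut_centre {'uv': [170.1, 279.8], 'confidence': 0.78} [ 0.47381751 -0.3912217   0.12      ]
nut_centre {'uv': [272.6, 317.5], 'confidence': 0.7} [ 0.57763224 -0.38381875  0.12      ]
nut_centre {'uv': [204.2, 327.9], 'confidence': 0.66} [ 0.52176726 -0.42540639  0.12      ]
[-0.02605458 -0.0032956   0.14351199]
1849 (0.5851170420646667, -0.2948874235153198) 0.022373713552951813 [ 0.58430578 -0.29311606  0.13877087] [0.13450669 0.13914355 0.14047413]
2503 (0.4815802574157715, -0.21707892417907715) 0.02255818247795105 [ 0.48203919 -0.2163144   0.13876823] [0.13662283 0.13902723 0.14036065]
```

View pics/w1.png

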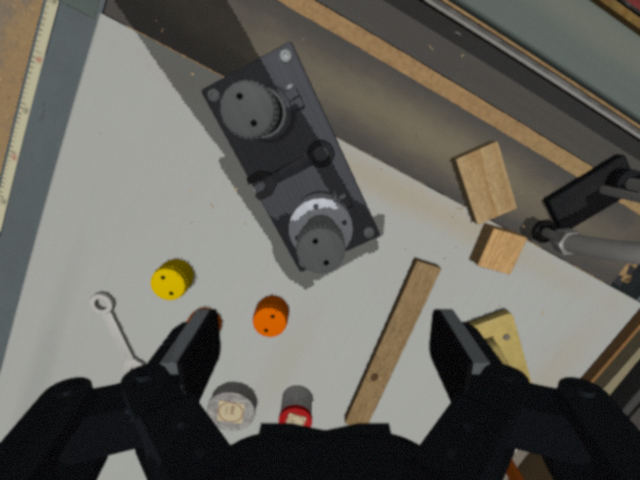

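Emit:
apply_moves(deltas=[[-0.027, -0.003, 0, 0, 1], [0, 0, 0, 0.17, 1], [0, 0, 0.02, 0.17, 1], [0, 0, 0.02, 0.17, 1], [0, 0, 0.02, 0.17, 1], [0, 0, 0.02, 0.1, 1], [0, 0, 0, 0, 1], [0, 0, 0, 0, 1]])

```text
t: 4.0
tool_pos: [0.5871, -0.2821, 0.186]
tool_rot: [2.513, 1.87, 0.025]
contact_force: [-0.3, -0.4, -0.1]
opening: 0.0854
```

```bash
cat > st.py <<'E'
from h import *
o=ctrl.get_obs();M=R.from_rotvec(o["tool_rot"]).as_matrix()
print(o["t"],o["tool_pos"].round(4),"q",o["q"].round(3),"F",o["contact_force"].round(2),"Tq",o["wrist_torque"].round(3),o["opening"])
print(M.round(3), "delta to nut (tool)",(M.T@(np.array([.585,-.2943,.105])-o["tool_pos"])).round(4),"yaw",np.degrees(np.arctan2(M[1,1],M[0,1])).round(2))
E
python3 st.py
```

```text
4.0 [ 0.5871 -0.2821  0.186 ] q [-0.568  0.11   1.572  0.012  1.445 -0.278] F [-0.27 -0.4  -0.09] Tq [-0.024  0.007 -0.03 ] 0.08539044189469863
[[ 0.287  0.958  0.018]
 [ 0.958 -0.287  0.002]
 [ 0.007  0.017 -1.   ]] delta to nut (tool) [-0.0129  0.0001  0.0809] yaw -16.68
```

Emit:
apply_moves(deltas=[[-0.0129, 0, 0, 0, 1], [0, 0, 0.02, 0, 1], [0, 0, 0.02, 0, 1], [0, 0, 0.02, 0, 1], [0, 0, 0.01, 0, 1], [0, 0, 0, 0, 1], [0, 0, 0, 0, 1], [0, 0, 0, 0, 1]])

```text
t: 5.0
tool_pos: [0.585, -0.2953, 0.1123]
tool_rot: [2.508, 1.873, 0.026]
contact_force: [1.0, 0.3, 0.1]
opening: 0.0857
```

```bash
python3 st.py; python3 - <<'E'
from h import *
d=ctrl.get_image("scene");i=cv2.resize(d["img"][190:390,200:400],(800,800))[:600,:,::-1];cv2.imwrite("pics/s2.png",i)
d=ctrl.get_image("wrist");cv2.imwrite("pics/w2.png",d["img"][:,:,::-1])
E
```

```text
5.0 [ 0.585  -0.2953  0.1123] q [-0.587  0.174  1.627  0.012  1.325 -0.302] F [0.97 0.34 0.15] Tq [-0.042 -0.016 -0.02 ] 0.085727923518519
[[ 0.284  0.959  0.019]
 [ 0.959 -0.284  0.001]
 [ 0.007  0.018 -1.   ]] delta to nut (tool) [ 0.001  -0.0004  0.0073] yaw -16.5
```

View pics/s2.png

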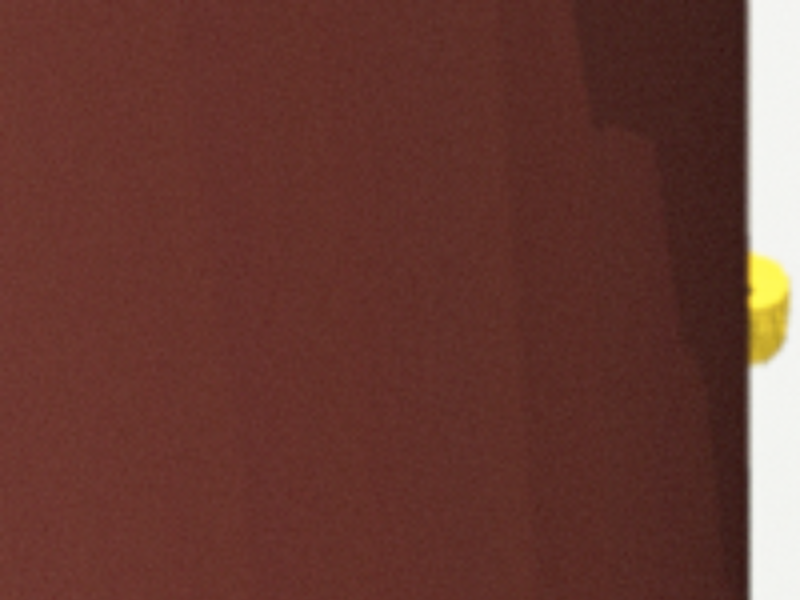

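View pics/w2.png

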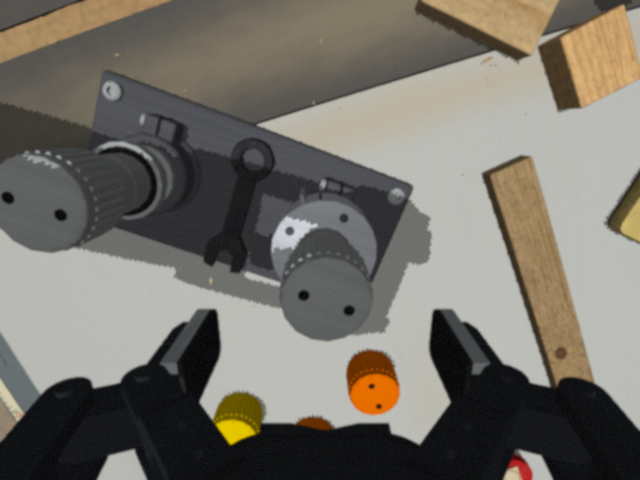

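```bash
cat > nut.py <<'E'
from h import *
o=ctrl.get_obs();d=ctrl.get_image("wrist");T=np.array(d["mount"])
m=np.array(d["mtx"]);Z=d["range_z"]
v,u=np.mgrid[0:480,0:640]
pts=cv2.undistortPoints(np.stack([u.ravel(),v.ravel()],1).astype(np.float64)[:,None],m,np.array([d["k1"],0,0,0.]))[:,0]
P=(np.c_[pts,np.ones(len(pts))]*Z.ravel()[:,None])@T[:3,:3].T+T[:3,3]
zt=o["tool_pos"][2]-.138
k=(Z.ravel()>0)&(np.hypot(P[:,0],P[:,1])<.035)&(abs(P[:,2]-zt)<.005)
cc,r=cv2.minEnclosingCircle(P[k][:,:2].astype(np.float32));print("nut top in tool frame",k.sum(),cc,r,P[k].mean(0))
E
python3 nut.py
```

```text
nut top in tool frame 6282 (0.0015095535200089216, 0.00044609891483560205) 0.022005997598171234 [ 0.00315554  0.00025384 -0.02643704]
```

Emit:
apply_moves(deltas=[[0.001, 0, 0.007, 0, 1], [0, 0, 0, 0, -1], [0, 0, 0, 0, -1], [0, 0, 0, 0, -1], [0, 0, 0, 0, -1], [0, 0, 0, 0, -1], [0, 0, 0, 0, -1], [0, 0, 0, 0, -1]], grip_force=60)

```text
t: 6.15
tool_pos: [0.5858, -0.2946, 0.1057]
tool_rot: [2.507, 1.873, 0.026]
contact_force: [0.4, 0.6, 0.5]
opening: 0.0001
```

```bash
python3 st.py
```

```text
6.15 [ 0.5858 -0.2946  0.1057] q [-0.585  0.18   1.632  0.012  1.312 -0.3  ] F [0.36 0.63 0.47] Tq [ 0.014  0.022 -0.012] 0.00013108682938795674
[[ 0.284  0.959  0.021]
 [ 0.959 -0.284  0.   ]
 [ 0.006  0.02  -1.   ]] delta to nut (tool) [ 0.     -0.0008  0.0007] yaw -16.5
```

```bash
python3 nut.py; python3 - <<'E'
from h import *
o=ctrl.get_obs()
d=ctrl.get_image("wrist");cv2.imwrite("pics/w3.png",d["img"][:,:,::-1]); print(d["mtx"])
T=wristT(o,d)
m=np.array(d["mtx"]);Z=d["range_z"]
for uv in [(320,300),(320,330),(320,360),(320,390),(300,360),(340,360)]: print(uv,world(d,uv,T=np.array(d["mount"])).round(4))
d=ctrl.get_image("top");cv2.imwrite("pics/t3.png",cv2.resize(d["img"][150:310,180:400],(800,582))[:,:,::-1])
E
```

```text
nut top in tool frame 3505 (0.0001454581506550312, 2.9029324650764465e-05) 0.021784983575344086 [ 0.00995818  0.00019656 -0.03286762]
[[364.74920737   0.         324.51242875]
 [  0.         364.74920737 242.23445729]
 [  0.           0.           1.        ]]
(320, 300) [ 0.0102 -0.0022 -0.0424]
(320, 330) [ 0.0102 -0.0019 -0.0652]
(320, 360) [ 0.0027 -0.0019 -0.0718]
(320, 390) [-0.0098 -0.0019 -0.0715]
(300, 360) [ 0.0114 -0.0076 -0.0838]
(340, 360) [ 0.0115  0.0042 -0.084 ]
```

View pics/w3.png

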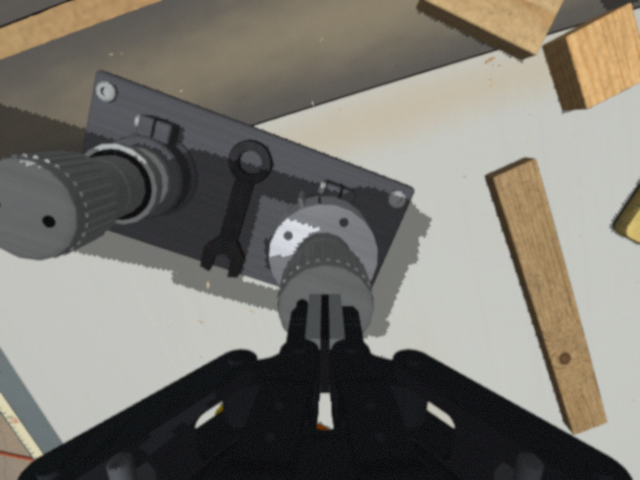

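View pics/t3.png

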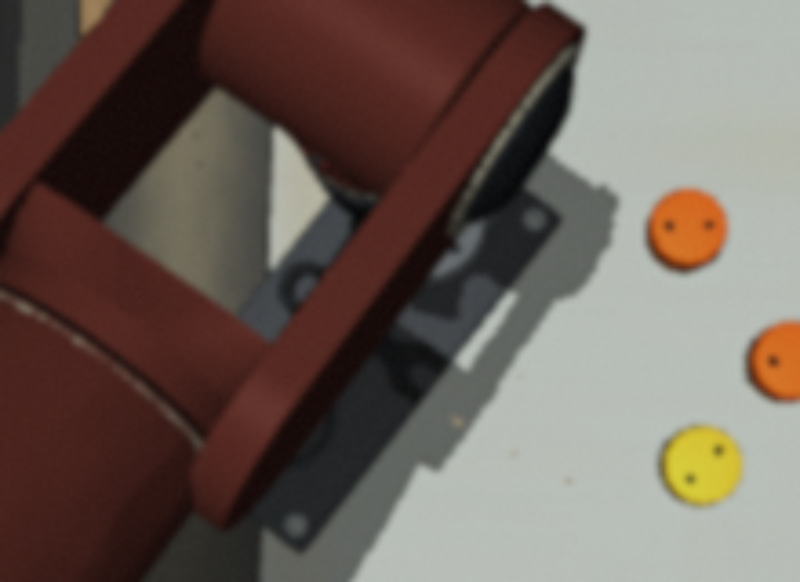

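```bash
python3 - <<'E'
from h import *
o=ctrl.get_obs()
d=ctrl.get_image("wrist");print(o["t"],np.array(d["mount"]))
for c in (303,315,335,350):
  for r in range(284,345,6): print((c,r),world(d,(c,r),T=np.array(d["mount"])).round(4), d["img"][r,c])
i=d["img"][240:400,220:430,::-1];cv2.imwrite("pics/w3b.png",cv2.resize(i,None,fx=3.7,fy=3.7,interpolation=cv2.INTER_CUBIC))
E
```

```text
6.3 [[ 8.11864640e-05 -9.51909596e-01 -3.06379038e-01  7.76688228e-02]
 [ 9.99999953e-01 -1.37431518e-05  3.07686514e-04 -3.83075510e-04]
 [-2.97100359e-04 -3.06379048e-01  9.51909550e-01 -1.75783004e-01]
 [ 0.00000000e+00  0.00000000e+00  0.00000000e+00  1.00000000e+00]]
(303, 284) [ 0.0133 -0.0095 -0.0337] [102 106 106]
(303, 290) [ 0.0105 -0.0095 -0.0337] [102 103 103]
(303, 296) [ 0.0076 -0.0096 -0.0336] [102 105 104]
(303, 302) [ 0.0048 -0.0096 -0.0337] [15 17 18]
(303, 308) [ 0.0062 -0.0092 -0.0417] [17 16 19]
(303, 314) [ 0.0064 -0.0089 -0.0471] [18 18 22]
(303, 320) [ 0.0061 -0.0086 -0.0512] [23 21 25]
(303, 326) [ 0.0062 -0.0084 -0.0559] [16 20 22]
(303, 332) [ 0.0063 -0.0081 -0.0601] [18 18 20]
(303, 338) [ 0.0095 -0.0076 -0.069 ] [22 23 22]
(303, 344) [ 0.0128 -0.007  -0.0777] [17 19 23]
(315, 284) [ 0.0132 -0.0044 -0.0336] [101 106 106]
(315, 290) [ 0.0104 -0.0044 -0.0335] [102 105 105]
(315, 296) [ 0.0102 -0.0043 -0.0389] [72 75 78]
(315, 302) [ 0.0102 -0.0041 -0.0443] [75 79 80]
(315, 308) [ 0.0103 -0.004  -0.0494] [73 76 77]
(315, 314) [ 0.0102 -0.0039 -0.054 ] [75 78 
[... 617 characters left out ...]
0626] [76 80 81]
(335, 332) [ 0.0101  0.0032 -0.0664] [72 76 77]
(335, 338) [ 0.0102  0.0031 -0.0701] [86 88 89]
(335, 344) [ 0.0112  0.003  -0.0752] [28 27 28]
(350, 284) [ 0.0131  0.0105 -0.0333] [ 97 100  99]
(350, 290) [ 0.0102  0.0106 -0.0331] [100 102 101]
(350, 296) [ 0.0075  0.0106 -0.0333] [100 103 102]
(350, 302) [ 0.0047  0.0107 -0.0336] [104 106 105]
(350, 308) [ 0.0061  0.0101 -0.0416] [21 21 22]
(350, 314) [ 0.006   0.0098 -0.0465] [16 19 22]
(350, 320) [ 0.0062  0.0095 -0.0514] [19 17 20]
(350, 326) [ 0.0063  0.0092 -0.056 ] [11 15 17]
(350, 332) [ 0.0065  0.0089 -0.0604] [13 17 16]
(350, 338) [ 0.0064  0.0086 -0.0642] [14 17 22]
(350, 344) [ 0.0129  0.0076 -0.0778] [18 20 24]
```

View pics/w3b.png

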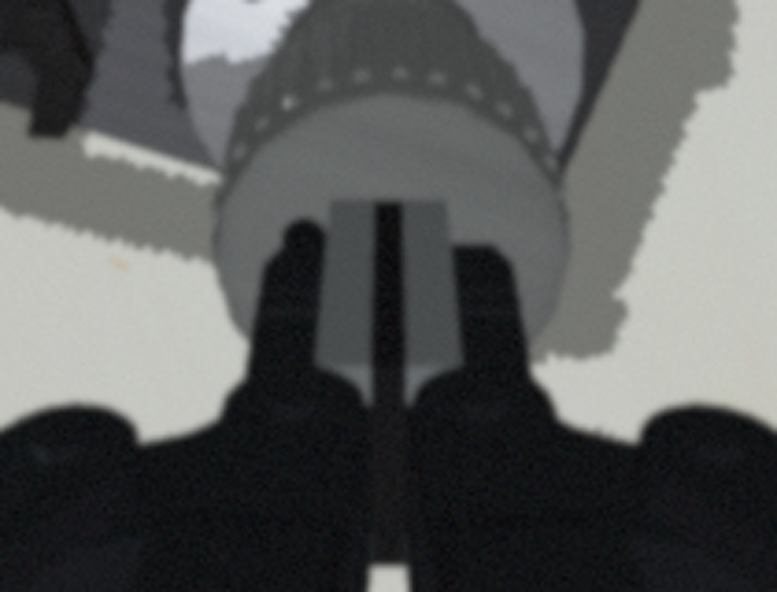

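Emit:
apply_moves(deltas=[[0, 0, -0.01, 0, 1], [0, 0, 0, 0, 1], [0, 0, 0, 0, 1], [0, 0, 0, 0, 1], [0, 0, 0, 0, 1], [0, 0, 0, 0, 1], [0, 0, 0, 0, 1], [0, 0, 0, 0, 1]])

```text
t: 7.35
tool_pos: [0.5855, -0.2946, 0.1164]
tool_rot: [2.508, 1.873, 0.026]
contact_force: [0.5, 0.0, 0.0]
opening: 0.0855
```

```bash
python3 st.py; python3 nut.py
```

```text
7.35 [ 0.5855 -0.2946  0.1164] q [-0.585  0.17   1.625  0.012  1.33  -0.3  ] F [0.5  0.03 0.01] Tq [-0.056  0.004 -0.046] 0.08548001360211378
[[ 0.284  0.959  0.021]
 [ 0.959 -0.284  0.   ]
 [ 0.006  0.02  -1.   ]] delta to nut (tool) [ 0.     -0.0008  0.0114] yaw -16.5
nut top in tool frame 6007 (0.0005635938723571599, -2.027158552664332e-05) 0.021826155483722687 [ 2.12793839e-03 -7.52399280e-06 -2.25850465e-02]
```

Emit:
apply_moves(deltas=[[0.0005, 0, 0.012, 0, 1], [0, 0, 0.012, 0, 1], [0, -0.0005, 0.012, 0, 1], [0, -0.0003, 0.012, 0, 1], [0, 0, 0, 0, 1], [0, 0, 0, 0, 1], [0, 0, 0, 0, 1], [0, 0, 0, 0, 1]])

```text
t: 8.4
tool_pos: [0.5855, -0.2935, 0.0642]
tool_rot: [2.508, 1.873, 0.026]
contact_force: [0.3, -0.3, -0.2]
opening: 0.0852
```

```bash
python3 st.py; python3 nut.py; python3 - <<'E'
from h import *
d=ctrl.get_image("wrist");cv2.imwrite("pics/w4.png",d["img"][:,:,::-1])
E
```

```text
8.4 [ 0.5855 -0.2935  0.0642] q [-0.584  0.221  1.659  0.012  1.246 -0.3  ] F [ 0.33 -0.34 -0.18] Tq [-0.034  0.027  0.045] 0.08517021832553497
[[ 0.284  0.959  0.02 ]
 [ 0.959 -0.284  0.001]
 [ 0.007  0.018 -1.   ]] delta to nut (tool) [-0.0006  0.0005 -0.0408] yaw -16.5
nut top in tool frame 11310 (0.00013270560884848237, 0.001764932880178094) 0.022464266046881676 [ 0.00258446  0.00118456 -0.07466625]
```

View pics/w4.png

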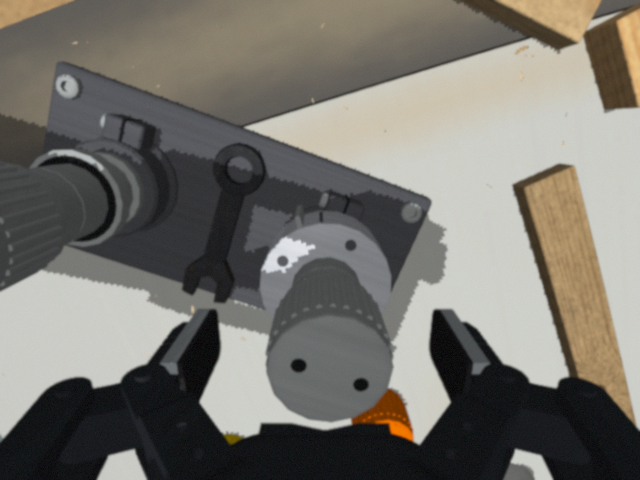

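Emit:
apply_moves(deltas=[[0, 0.001, -0.003, 0, 1], [0, 0, 0, 0, -1], [0, 0, 0, 0, -1], [0, 0, 0, 0, -1], [0, 0, 0, 0, -1], [0, 0, 0, 0, -1], [0, 0, 0, 0, -1], [0, 0, 0, 0, -1]], grip_force=60)

```text
t: 9.5
tool_pos: [0.5869, -0.294, 0.0683]
tool_rot: [2.508, 1.873, 0.026]
contact_force: [0.5, 0.2, 0.3]
opening: 0.0415
```

```bash
python3 st.py;python3 - <<'E'
from h import *
d=ctrl.get_image("wrist");cv2.imwrite("pics/w5.png",d["img"][:,:,::-1])
E
```

```text
9.5 [ 0.5869 -0.294   0.0683] q [-0.583  0.219  1.654  0.012  1.252 -0.299] F [0.5  0.16 0.33] Tq [0.008 0.018 0.007] 0.04154186373813044
[[ 0.284  0.959  0.021]
 [ 0.959 -0.284  0.001]
 [ 0.006  0.02  -1.   ]] delta to nut (tool) [-0.0006 -0.001  -0.0367] yaw -16.5
```

View pics/w5.png

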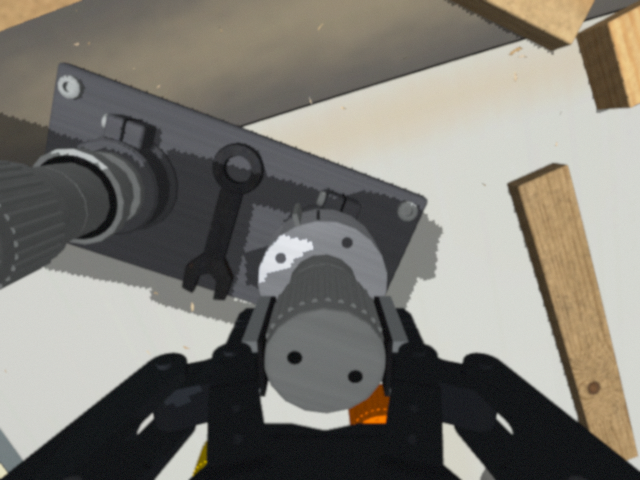

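Emit:
apply_moves(deltas=[[0, 0, 0, 0.08, -1], [0, 0, 0, 0.08, -1], [0, 0, 0, 0.08, -1], [0, 0, 0, 0.08, -1], [0, 0, 0, 0, -1], [0, 0, 0, 0, -1], [0, 0, 0, 0, -1], [0, 0, 0, 0, -1]])

```text
t: 10.55
tool_pos: [0.5867, -0.2938, 0.0683]
tool_rot: [2.768, 1.463, 0.023]
contact_force: [-0.2, -0.2, 0.3]
opening: 0.0415
```

```bash
python3 st.py;python3 - <<'E'
from h import *
d=ctrl.get_image("wrist");cv2.imwrite("pics/w6.png",d["img"][:,:,::-1])
E
```

```text
10.55 [ 0.5867 -0.2938  0.0683] q [-0.581  0.219  1.654  0.008  1.252  0.014] F [-0.15 -0.2   0.29] Tq [-0.032  0.13   1.08 ] 0.04146763301883253
[[ 0.563  0.826  0.018]
 [ 0.826 -0.563 -0.002]
 [ 0.008  0.016 -1.   ]] delta to nut (tool) [-0.0011 -0.0006 -0.0367] yaw -34.28
```

View pics/w6.png

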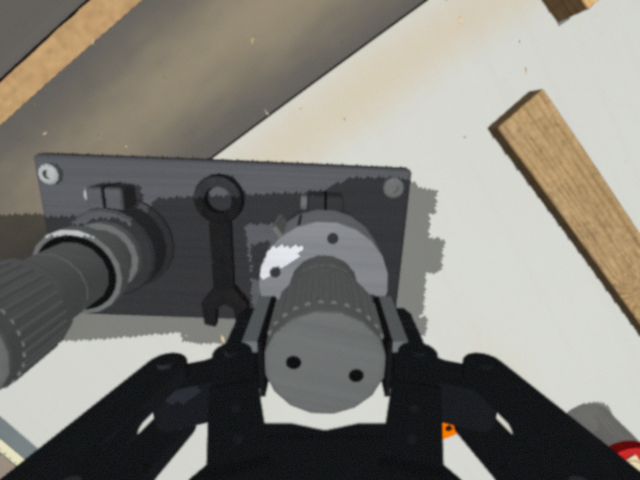

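Emit:
apply_moves(deltas=[[0, 0, 0, -0.12, -1], [0, 0, 0, -0.12, -1], [0, 0, 0, -0.12, -1], [0, 0, -0.0004, -0.12, -1], [0, 0, -0.0004, -0.12, -1], [0, 0, -0.0004, -0.12, -1], [0, 0, 0, 0, -1], [0, 0, 0, 0, -1]])

```text
t: 11.6
tool_pos: [0.5863, -0.2934, 0.07]
tool_rot: [2.079, 2.339, 0.026]
contact_force: [-0.3, 0.2, 0.6]
opening: 0.0414
```

```bash
python3 st.py;python3 - <<'E'
from h import *
d=ctrl.get_image("wrist");cv2.imwrite("pics/w7.png",d["img"][:,:,::-1])
E
```

```text
11.6 [ 0.5863 -0.2934  0.07  ] q [-0.585  0.217  1.653  0.016  1.257 -0.707] F [-0.27  0.2   0.55] Tq [-0.018  0.09   0.017] 0.04137712707013465
[[-0.118  0.993  0.02 ]
 [ 0.993  0.117  0.004]
 [ 0.002  0.021 -1.   ]] delta to nut (tool) [-0.0007 -0.0007 -0.035 ] yaw 6.75
```

View pics/w7.png

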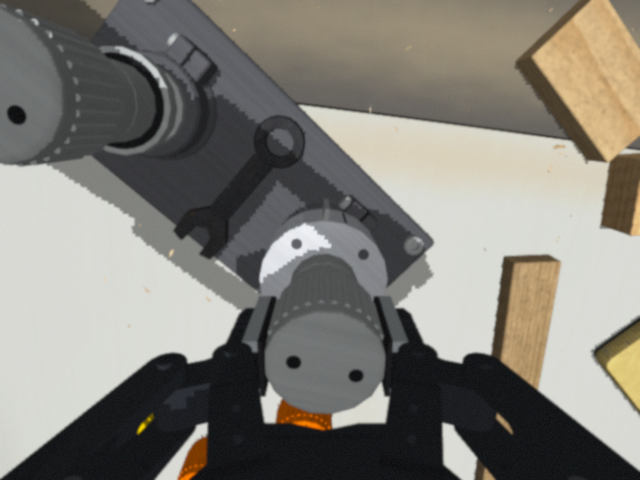

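Emit:
apply_moves(deltas=[[0, 0, -0.0004, -0.115, -1], [0, 0, -0.0004, -0.115, -1], [0, 0, -0.0004, -0.115, -1], [0, 0, -0.0004, -0.115, -1], [0, 0, -0.0004, -0.115, -1], [0, 0, 0, -0.115, -1], [0, 0, 0, 0, -1], [0, 0, 0, 0, -1]])

```text
t: 12.65
tool_pos: [0.5861, -0.2934, 0.0712]
tool_rot: [1.153, 2.904, 0.02]
contact_force: [-0.2, -0.3, 0.4]
opening: 0.0414
```

```bash
python3 st.py;python3 - <<'E'
from h import *
d=ctrl.get_image("wrist");cv2.imwrite("pics/w8.png",d["img"][:,:,::-1])
E
```

```text
12.65 [ 0.5861 -0.2934  0.0712] q [-0.585  0.216  1.653  0.017  1.259 -1.405] F [-0.22 -0.33  0.41] Tq [0.014 0.068 0.038] 0.041384783913237605
[[-0.727  0.686  0.021]
 [ 0.686  0.727  0.005]
 [-0.011  0.018 -1.   ]] delta to nut (tool) [-0.0002 -0.0008 -0.0338] yaw 46.67
```

View pics/w8.png

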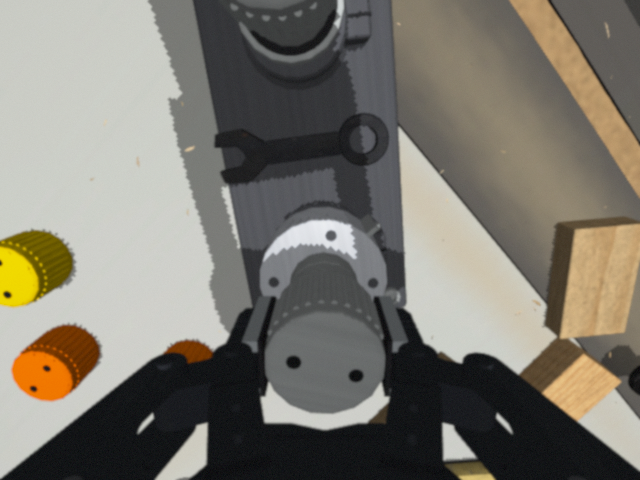

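Emit:
apply_moves(deltas=[[0, 0, -0.002, 0, -1], [0, 0, -0.003, 0, -1], [0, 0.0001, -0.004, 0, -1], [0, 0.0001, -0.005, 0, -1], [-0.0001, 0.0001, -0.005, 0, -1], [0, 0, 0, 0, -1], [0, 0, 0, 0, -1], [0, 0, 0, 0, -1]])

```text
t: 13.7
tool_pos: [0.585, -0.2926, 0.0899]
tool_rot: [1.157, 2.905, 0.021]
contact_force: [1.1, -0.9, -2.0]
opening: 0.0409
```

```bash
python3 st.py;python3 - <<'E'
from h import *
d=ctrl.get_image("wrist");cv2.imwrite("pics/w9.png",d["img"][:,:,::-1])
E
```

```text
13.7 [ 0.585  -0.2926  0.0899] q [-0.585  0.195  1.643  0.017  1.292 -1.402] F [ 1.07 -0.9  -2.01] Tq [ 0.     0.033 -0.058] 0.040936038125677254
[[-0.726  0.687  0.018]
 [ 0.688  0.726  0.007]
 [-0.008  0.018 -1.   ]] delta to nut (tool) [-0.0013 -0.001  -0.0151] yaw 46.56
```

View pics/w9.png

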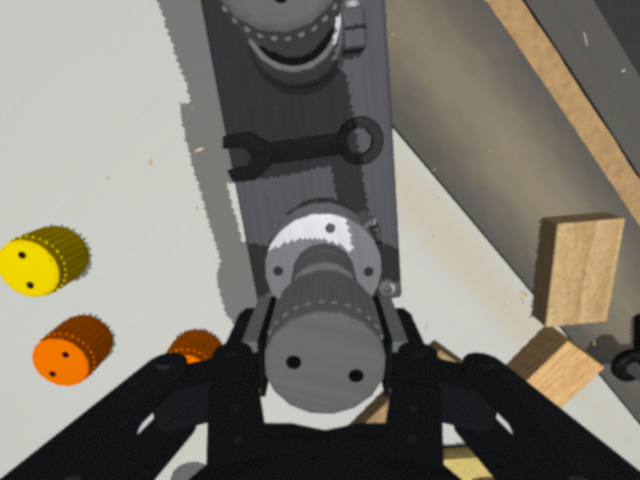

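Emit:
apply_moves(deltas=[[-0.0001, 0.0001, -0.006, 0, -1], [-0.0001, 0.0002, -0.01, 0, -1], [-0.0001, 0.0002, -0.015, 0, -1], [-0.0002, 0.0003, -0.018, 0, -1], [-0.0002, 0.0003, -0.02, 0, -1], [-0.0002, 0.0003, -0.02, 0, -1], [0, 0, -0.015, 0, -1], [0, 0, -0.006, 0, -1]])

```text
t: 14.75
tool_pos: [0.5853, -0.2935, 0.2101]
tool_rot: [1.156, 2.902, 0.02]
contact_force: [0.7, -0.5, -1.7]
opening: 0.0413
```

Emit:
apply_moves(deltas=[[0, 0, 0, 0, -1], [0, 0, 0, 0, -1], [0, 0, 0, 0, -1], [0, 0, 0, 0, -1], [0, 0, 0, 0, -1], [0, 0, 0, 0, -1], [0, 0, 0, 0, -1], [0, 0, 0, 0, -1]])

```text
t: 15.75
tool_pos: [0.584, -0.2927, 0.2069]
tool_rot: [1.158, 2.906, 0.021]
contact_force: [0.0, -1.1, -1.8]
opening: 0.0415
```

```bash
python3 st.py;python3 - <<'E'
from h import *
d=ctrl.get_image("wrist");cv2.imwrite("pics/w10.png",d["img"][:,:,::-1])
d=ctrl.get_image("scene");cv2.imwrite("pics/s10.png",d["img"][:,:,::-1])
E
```

```text
15.75 [ 0.584  -0.2927  0.2069] q [-0.586  0.105  1.543  0.016  1.484 -1.4  ] F [ 0.02 -1.06 -1.76] Tq [-0.04  -0.003  0.026] 0.041520862130191884
[[-0.726  0.687  0.017]
 [ 0.688  0.726  0.008]
 [-0.007  0.017 -1.   ]] delta to nut (tool) [-0.0011 -0.0023  0.1019] yaw 46.56
```

View pics/w10.png

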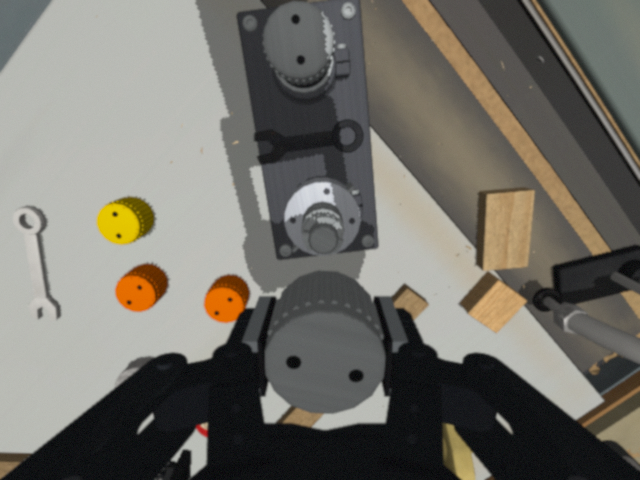

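View pics/s10.png

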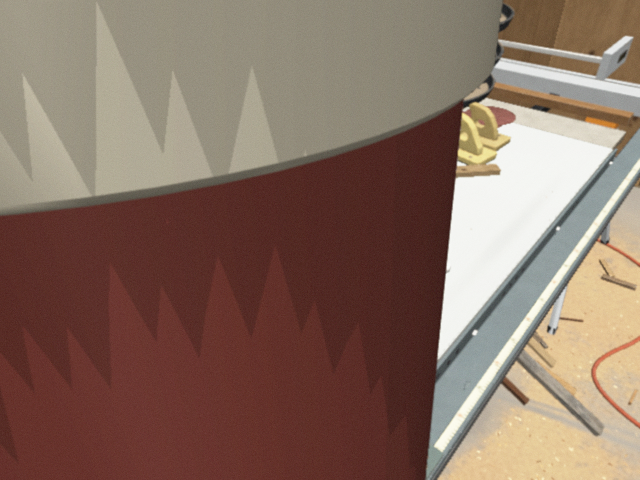

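```bash
python3 -c "
from station import ctrl
print(ctrl.finish_job())"
```

```text
the job is handed in; nothing more can be done
None
```

The nut is off the cutter-head spindle and held mouth down and still in the gripper, about 14 cm above where it sat. I handed the job in at about 16 s of the 42 s allowed; the hand-in gave no verdict.

**Thread hand:** I turned the nut clockwise first. It met its stop at about 1.1 N m and slipped roughly 0.1 rad in the fingers. Anticlockwise it turned freely, so the thread is right-hand. I turned it about 1.2 rad and lifted it straight off.

**Last checks:**
- **Grip:** the opening was 41.5 mm and the wrist force about 1.8 N downward, which fits the nut's weight.
- **Position:** the tool stood about 2 mm from the spindle axis and was tilted about 1°.
- **Surroundings:** the wrist picture showed the bare spindle nose, the other nut in place and the black spanner still lying in the stand. I did not measure how far the last two moved.

**What disagreed:**
- **Finger length:** the wrist depth picture showed the fingertips ending about 35 mm short of the reported tool point. Because of that, my first grasp shut just above the nut, with no noticeable force. I opened, went lower and gripped properly.
- **Last scene picture:** the arm blocked the view of the stand, so that picture confirmed nothing.

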